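# Put the detailing kit back in its cut-out trays

## Task

Put the detailing kit away: paint gauge, inspection lamp, polisher backing plate and coating bottle each go into the tray whose cut-out has their shape, set down (not dropped) so that they sit flat on the recess floor. Keep the bottle upright all the time, and leave the two freshly coated wheel centre caps undisturbed on the bench.

Things in the scene. Friction and masses are not known exactly. Their poses are not given: they have to be found in the camera images.
- gauge: Paint thickness gauge lying flat: red rounded box, black face with a grey-green screen and four grey keys on top; 100 mm long (its x; the last 10 mm at +x is a round steel probe 18 mm across), 56 wide (y), 28 high. About 0.2 kg. Origin at the centre of its underside, z up. Either way round is right in its tray.
- lamp: Inspection lamp, lying flat: green rounded bar with black bands at its ends and a white LED strip on top, 112 mm long (its x), 32 mm wide (y), 30 mm high. About 0.18 kg. Origin at the centre of its underside, z up. Either way round is right in its tray.
- plate: Polisher backing plate, hub up: blue disc on a black face, 72 mm across and 12 mm high, with a bare metal hub 34 mm across standing on its middle from 12 mm up to 34 mm, by which it is gripped. About 0.25 kg. Origin at the centre of its underside, z up.
- bottle: Small amber glass coating bottle, standing, closed: straight body 38 mm across up to 52 mm, with a white label and an orange band, then a neck and a black cap 24 mm across up to 78 mm. About 0.11 kg. Origin at the centre of its underside, z up.
- tray_gauge: Fixed kit tray, 150 (its x) by 112 (its y) by 16 mm high, black top layer over a yellow base that shows in the recess. Origin on the bench under the recess's centre, z up. Recess floor 6 mm above it, 10 mm deep, upright walls. Oblong recess for the gauge, 116 (x) by 72 mm (y). Midway on each long side a black finger notch, 36 mm long, 5 mm deep, goes 12 mm further out.
- tray_lamp: Fixed kit tray, 150 (its x) by 112 (its y) by 16 mm high, black top layer over a yellow base that shows in the recess. Origin on the bench under the recess's centre, z up. Recess floor 6 mm above it, 10 mm deep, upright walls. Long narrow recess for the lamp, 128 (x) by 48 mm (y). Midway on each long side a black finger notch, 36 mm long, 5 mm deep, goes 16 mm further out.
- tray_plate: Fixed kit tray, 150 (its x) by 112 (its y) by 16 mm high, black top layer over a yellow base that shows in the recess. Origin on the bench under the recess's centre, z up. Recess floor 6 mm above it, 10 mm deep, upright walls. Large round recess for the backing plate, 88 mm across.
- tray_bottle: Fixed kit tray, 150 (its x) by 112 (its y) by 16 mm high, black top layer over a yellow base that shows in the recess. Origin on the bench under the recess's centre, z up. Recess floor 6 mm above it, 10 mm deep, upright walls. Small round recess for the bottle, 54 mm across.
- cap_a: Freshly coated wheel centre cap, a loose glossy black disc with a thin chrome ring and three chrome bars, 56 mm across, 18 mm high, to be left where it is. Origin at the centre of its underside.
- cap_b: A second, identical wheel centre cap (56 mm across, 18 mm high), also to be left where it is. Origin at the centre of its underside.
There are look-alikes about, which are no part of the job. Several things have the shape of the plate; the one meant has the colours described above.

How it is judged:
At the end, for the whole second after the job is handed in: Gauge, lamp, backing plate and bottle each rest in their own tray: centre within 13 mm of the recess centre, underside no more than 3 mm above the recess floor, upright within 0.1 rad, gauge and lamp lying along their recess within 0.3 rad (either way round), slower than 0.02 m/s (horizontal distance between gauge and tray_gauge below 0.013 m and z of gauge in the frame of tray_gauge below 0.009 m and angle between each of gauge, lamp, plate, bottle's own z axis and vertical below 0.1 rad and linear speed of each of gauge, lamp, plate, bottle below 0.02 m/s and angle between the x axis of gauge and the x axis of tray_gauge, either way round below 0.3 rad and horizontal distance between lamp and tray_lamp below 0.013 m and z of lamp in the frame of tray_lamp below 0.009 m and angle between the x axis of lamp and the x axis of tray_lamp, either way round below 0.3 rad and horizontal distance between plate and tray_plate below 0.013 m and z of plate in the frame of tray_plate below 0.009 m and horizontal distance between bottle and tray_bottle below 0.013 m and z of bottle in the frame of tray_bottle below 0.009 m); the robot touches nothing.
It fails at once if a thing is dropped into its tray (still faster than 0.7 m/s within 24 mm above the recess floor) ((horizontal distance between gauge and tray_gauge below 0.04 m and z of gauge in the frame of tray_gauge below 0.03 m and linear speed of gauge above 0.7 m/s) or (horizontal distance between lamp and tray_lamp below 0.04 m and z of lamp in the frame of tray_lamp below 0.03 m and linear speed of lamp above 0.7 m/s) or (horizontal distance between plate and tray_plate below 0.04 m and z of plate in the frame of tray_plate below 0.03 m and linear speed of plate above 0.7 m/s) or (horizontal distance between bottle and tray_bottle below 0.04 m and z of bottle in the frame of tray_bottle below 0.03 m and linear speed of bottle above 0.7 m/s)).
It fails at once if a freshly coated wheel centre cap is disturbed (moved more than 10 mm) (distance of any of cap_a, cap_b from where it was at the start of the episode above 0.01 m).
It fails at once if the coating bottle is tipped more than 35 degrees (angle between bottle's own z axis and vertical above 0.61 rad).
It also fails if it takes over 115 s, if anything falls off the work surface, if the arm or the gripper's body presses on something with over 40 N, if the wrist force passes 120 N, or if a joint passes its speed limit or range.

## Robot

A 6-joint arm with a two-finger parallel gripper is mounted at the origin on the work surface. World frame = base frame: x ahead of the robot, y to its left, z up, the work surface at z = 0. Lengths are in m, angles in rad, forces in N, time in s.
With the tool pointing down it reaches from about 0.25 to 0.85 m from the base axis. Payload 12.5 kg.
Tool frame: the origin (TCP) lies between the finger pads; the fingertips stand 22 mm ahead of it and the grasp point (between the pads) lies 3 mm ahead of it; z points along the fingers, y is the line along which they close (so a half turn about z gives the same grasp; the last joint's range is limited). The gripper opens to 93 mm and grips with 3 to 60 N. Pads are 15 mm wide; open, the fingers measure 128 mm over their backs; the gripper's body (75 mm by 188 mm) begins 65 mm behind the grasp point.
Start: joints at [1.091, 0.351, 1.652, -0, 1.139, -0.085], TCP at [0.212, 0.508, 0.241] pointing down, gripper open.
Joint ranges: [-2.75, 2.75], [-0.79, 2.1], [0.01, 2.65], [-1.57, 4.71], [0.07, 3.14], [-2.87, 2.87]. Speed limits (rad/s): [2.22, 2.22, 2.79, 3.14, 3.14, 3.14].

## Interface

Orientations are given as a unit quaternion [w, x, y, z].
In Python, from rig import sense, camera, camera_info, job_done gives the robot as it stands.
- The arm moves only by the tool step_arm, never from a script. Its arguments are lists of equal length, an entry for each row: "xyz": the shift along the tool's x, y, z in m, a list of three; "delta_rot": the turn, a rotation vector about the tool's x, y, z in rad, a list of three; "jaw": the finger opening in m, from 0 to 0.093. In form: {"xyz": [[tx, ty, tz], ...], "delta_rot": [[wx, wy, wz], ...], "jaw": [jaw, ...]}. A call has 1 to 8 rows; each row shifts and turns the commanded pose from where the row before left it, along the tool's axes as they then stand; what a row does not reach is not made up. A row lasts 1/10 s, in which the tool goes at most 50 mm and 8.59 degrees, less where a joint would pass 70% of its speed; a pose out of reach is approached as far as the arm can. A call with a gripper value outside its range is refused whole. The fingers move at their own pace and stop on an object; "newtons" is the grip in N (left out, the last holds). Time passes only in rows, so rows that do not move let the fingers close. It gives the time, the measured TCP pose, the force, the opening and the grip force at its end, in the units of the state.
- sense(): the state, without advancing time (a new reading comes with each control period).
- camera(name): name is "scene" or "top" or "wrist"; returns the picture (420x560x3 uint8, red, green, blue); there is no depth.
- camera_info(name): a dict with "fx", "fy", "cx", "cy" (pixels), "k1" (the pictures are not rectified: a ray, as slopes to the right and down, at radius r is drawn at 1 + k1 r^2 times it, then the intrinsics apply), "R" (3x3) and "t" (3): a world point X has camera coordinates R X + t. Camera axes: x right, y down, z forward; pixel columns grow to the right and rows downward; lengths in m; the calibration is good to about 2 mm. A picture is of the moment at which its call begins: read the wrist's pose just before it. camera_info takes no time and is no camera call; for the wrist camera it gives the pose at the moment of the call.
- job_done(): hands the job in; it is judged then, once.
The state is a dict: "t": time; "joints": joint angles; "qvel": joint speeds; "tau": joint torques, N m; "eef_pos": TCP position; "orientation": TCP orientation; "ft_force": force on the tool from outside, world axes, zero at the start; "torque": the same for the moment, N m; "opening": opening from 0.0 (shut) to 1.0 (fully open); "grasp_force": force on a finger pad.
Only numpy, scipy, OpenCV 4.12 (cv2) and the standard library are available. Lean on these libraries where they do the work, as an engineer would, in place of code of your own. Each camera call takes 0.05 s, during which the arm holds its last target. There are 200 camera calls.

## Working session

There is one attempt and no reset: what is moved stays moved. The work goes in short steps, Python scripts to look and compute and a tool call to move; the robot and the scene stay as the last step left them, time stands still between calls to the robot, and variables do not carry over. Pictures are saved under pics/ and viewed, at most 14 in all, crops included, and the job is handed in when it is done.

Besides the shell and the picture viewer there is one more tool, called after ">>>" in YAML: its name, and indented under it one key for each argument. step_arm: Moves the arm, as the interface text tells. Its arguments: {"type":"object","properties":{"xyz":{"type":"array"},"delta_rot":{"type":"array"},"jaw":{"type":"array"},"newtons":{"type":"number"}},"required":["xyz","delta_rot","jaw"]}

```bash
mkdir -p pics; ls; cat > h.py <<'E'
import numpy as np, cv2, json
from rig import sense, camera, camera_info
def ray(ci,u,v):
    x=(u-ci['cx'])/ci['fx'];y=(v-ci['cy'])/ci['fy']
    rd=np.hypot(x,y); r=rd
    for _ in range(30): r=rd/(1+ci['k1']*r*r)
    s=r/rd if rd>0 else 1
    R=np.array(ci['R']);t=np.array(ci['t'])
    return -R.T@t, R.T@np.array([x*s,y*s,1])
def onz(ci,u,v,z):
    c,d=ray(ci,u,v); return (c+d*(z-c[2])/d[2])[:2]
def save(n,im): cv2.imwrite(n,cv2.cvtColor(im,cv2.COLOR_RGB2BGR))
E
python3 - <<'E'
from h import *
s=sense();print(s)
for n in('scene','top'):
    im=camera(n);np.save(f'pics/{n}.npy',im);save(f'pics/{n}.png',im)
    ci=camera_info(n);print(n,ci['fx'],ci['k1'],-np.array(ci['R']).T@ci['t'])
E
```

```text
pics
{'t': 0.0, 'joints': array([ 1.09143236e+00,  3.51244265e-01,  1.65239854e+00,  1.58873756e-05,
        1.13911327e+00, -8.45768027e-02]), 'qvel': array([ 1.80535452e-03, -1.32486915e-03,  4.67872405e-04,  1.72489711e-03,
       -1.67681826e-03,  3.73571428e-05]), 'tau': array([-2.10443463e-04, -4.97330832e+01, -2.85239017e+01,  6.98354677e-02,
        2.57818209e-02, -1.09245598e-04]), 'eef_pos': array([0.21135373, 0.50743244, 0.24010673]), 'orientation': array([-1.68788644e-04,  1.96117428e-01,  9.80580245e-01, -5.56732029e-04]), 'ft_force': array([-0.44952498, -0.03618295, -0.48751515]), 'torque': array([-0.02308967, -0.01673545, -0.00085263]), 'grasp_force': 0.0, 'opening': 1.0002131905812435}
scene 458.5434542529152 -0.0708900019981454 [0.92641969 0.59317395 0.72004643]
top 397.4316637189208 -0.04901949865367936 [0.31167606 0.00300654 1.01984364]
```

View pics/top.png

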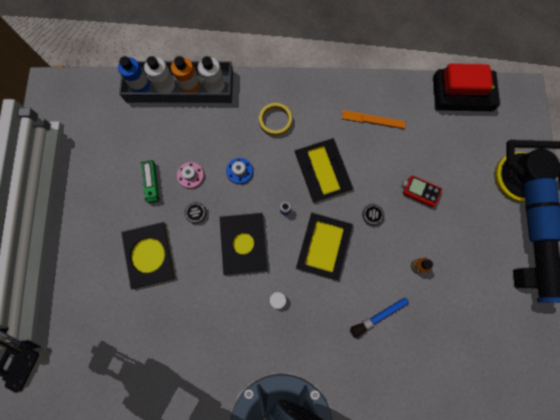

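View pics/scene.png

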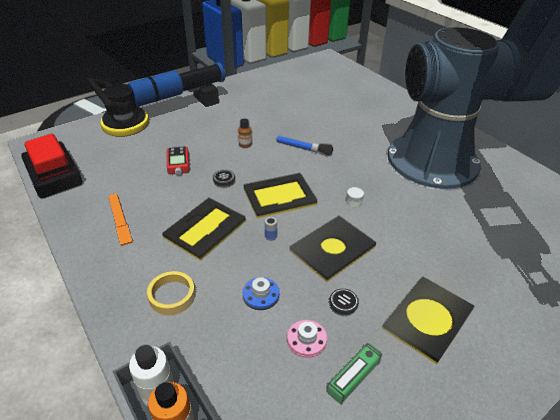

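Top view: trays at plate (148,255), bottle (243,244), gauge (325,246) and lamp (323,170). The gauge is at (422,191), lamp at (150,180), bottle at (423,265), and caps at (196,212) and (373,214). Plate-shaped candidates are the blue one (239,170) and the pink one (190,175). Blue fits the description; I'll confirm it in a crop while measuring.

```bash
cat > m.py <<'E'
from h import *
im=np.load('pics/top.npy');ci=camera_info('top')
hsv=cv2.cvtColor(im,cv2.COLOR_RGB2HSV)
def comp(n,lo,hi,box,z):
    m=cv2.inRange(hsv,lo,hi); b=np.zeros_like(m);x0,y0,x1,y1=box;b[y0:y1,x0:x1]=m[y0:y1,x0:x1]
    cs,_=cv2.findContours(b,cv2.RETR_EXTERNAL,cv2.CHAIN_APPROX_NONE)
    if not cs: print(n,'none');return
    c=max(cs,key=cv2.contourArea)
    P=np.array([onz(ci,*p[0],z) for p in c]).astype(np.float32)
    (cx,cy),(w,h),a=cv2.minAreaRect(P)
    if w<h: w,h,a=h,w,a+90
    M=cv2.moments(P); 
    print(n,'px',c.mean(axis=(0,1)).round(1),'rect',np.round([cx,cy,w,h],4),'ang',round(a%180,1),'mom',round(M['m10']/M['m00'],4),round(M['m01']/M['m00'],4))
Y=((20,120,100),(35,255,255))
comp('Tplate',*Y,(120,220,180,290),.006);comp('Tbottle',*Y,(220,215,268,275),.006)
comp('Tgauge',*Y,(298,213,352,280),.006);comp('Tlamp',*Y,(295,140,352,202),.006)
D=((0,0,0),(180,255,60))
Q=((0,0,0),(180,255,45))
for n,b in(('plate',(115,215,182,295)),('bottle',(213,205,275,280)),('gauge',(290,206,358,285)),('lamp',(290,132,358,206))): comp('tray '+n,*Q,b,.016)
comp('lamp',(45,100,30),(80,255,255),(130,150,172,215),.02)
comp('plate',(100,120,60),(125,255,255),(220,150,260,190),.012)
m=((0,120,60),(8,255,255))
comp('gauge',(0,120,60),(8,255,255),(395,165,450,215),.02)
comp('bottle',(5,100,20),(20,255,255),(405,250,440,285),.04)
comp('capa',(0,0,0),(180,255,70),(183,200,210,225),.018);comp('capb',(0,0,0),(180,255,70),(360,202,386,227),.018)
sc=np.load('pics/scene.npy')
a=cv2.resize(im[140:230,130:300],None,fx=4,fy=4,interpolation=2);b=cv2.resize(sc[250:360,220:340],None,fx=2,fy=2)
save('pics/crop.png',a)
E
python3 m.py
```

```text
Tplate px [148.  255.1] rect [0.4061 0.3484 0.0841 0.0834] ang 15.4 mom 0.4063 0.3481
Tbottle px [243.2 243.5] rect [0.4406 0.1035 0.0492 0.0489] ang 1.7 mom 0.4409 0.104
Tgauge px [324.2 246.2] rect [ 0.4375 -0.1033  0.1161  0.0717] ang 165.3 mom 0.4371 -0.1038
Tlamp px [323.4 170. ] rect [ 0.6415 -0.102   0.124   0.0477] ang 19.5 mom 0.6416 -0.1024
tray plate px [148.  255.7] rect [0.4055 0.3441 0.1493 0.1139] ang 14.6 mom 0.4055 0.3443
tray bottle px [243.3 244.1] rect [0.4392 0.1028 0.1499 0.1112] ang 6.3 mom 0.4392 0.1029
tray gauge px [324.6 246.6] rect [ 0.4359 -0.1036  0.1487  0.111 ] ang 164.9 mom 0.4359 -0.1036
tray lamp px [323.3 170.2] rect [ 0.6384 -0.1014  0.1516  0.1109] ang 19.4 mom 0.6382 -0.1015
lamp px [149.8 181.4] rect [0.599  0.3547 0.1145 0.0355] ang 11.1 mom 0.5992 0.3548
plate px [239.1 170.4] rect [0.6343 0.1215 0.0694 0.0693] ang 90.8 mom 0.6346 0.1212
gauge px [421.  190.6] rect [ 0.5849 -0.3606  0.0929  0.0574] ang 65.9 mom 0.5765 -0.3496
bottle px [421.4 265.4] rect [ 0.389  -0.3412  0.0397  0.0344] ang 90.6 mom 0.3878 -0.3377
capa px [197.1 214.7] rect [0.5121 0.225  0.0603 0.0527] ang 66.8 mom 0.514 0.224
capb px [372.9 215.1] rect [ 0.5178 -0.2286  0.0579  0.0566] ang 0.9 mom 0.517 -0.2285
```

View pics/crop.png

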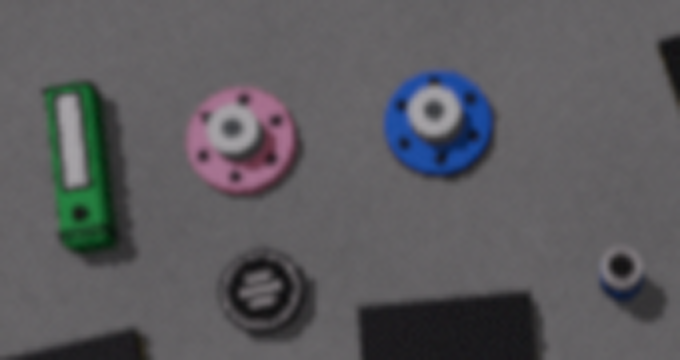

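Crop: the blue disc with a bare metal hub is at (438,125) and the pink one at (242,138). Blue is the plate. Next I'll write a move helper.

```bash
cat > plan.py <<'E'
import sys
from h import *
from scipy.spatial.transform import Rotation as Ro
def plan(x,y,z,yaw):
    s=sense();q=s['orientation'];R=Ro.from_quat([q[1],q[2],q[3],q[0]])
    p=s['eef_pos'];Y=R.as_matrix()[:,1];cur=np.degrees(np.arctan2(Y[1],Y[0]))
    d=(yaw-cur+90)%180-90
    # the pose meant: tool straight down, y axis at cur+d
    a=np.radians(cur+d);yv=np.array([np.cos(a),np.sin(a),0]);zv=np.array([0,0,-1.]);T=np.c_[np.cross(yv,zv),yv,zv]
    w=(R.inv()*Ro.from_matrix(T)).as_rotvec()
    D=np.array([x,y,z])-p
    print('t',round(s['t'],1),'p',p.round(4),'yaw',cur.round(1),'j6',s['joints'][5].round(2),'D world',D.round(4))
    print('rot',w.round(3),'shift before turn',(R.inv().apply(D)).round(4),'after turn',(T.T@D).round(4))
plan(*map(float,sys.argv[1:5]))
E
python3 plan.py .599 .355 .2 101.1
```

```text
t 0.1 p [0.2114 0.5075 0.2402] yaw 67.4 j6 -0.08 D world [ 0.3876 -0.1525 -0.0402]
rot [-0.001 -0.    -0.589] shift before turn [-0.4164  0.0084  0.0401] after turn [-0.351  -0.2242  0.0402]
```

>>> step_arm:
  xyz:
    - [-0.046,0.001,0.005]
    - [-0.046,0.001,0.005]
    - [-0.046,0.001,0.005]
    - [-0.046,0.001,0.005]
    - [-0.046,0.001,0.005]
    - [-0.046,0.001,0.005]
    - [-0.046,0.001,0.005]
    - [-0.046,0.001,0.005]
  delta_rot:
    - [0,0,0]
    - [0,0,0]
    - [0,0,0]
    - [0,0,0]
    - [0,0,0]
    - [0,0,0]
    - [0,0,0]
    - [0,0,0]
  jaw: [0.093,0.093,0.093,0.093,0.093,0.093,0.093,0.093]

```text
t: 0.9
eef_pos: [0.5558, 0.3725, 0.2001]
orientation: [-0.0, 0.196, 0.981, -0.0]
ft_force: [0.4, 0.3, 0.1]
opening: 1.003
grasp_force: 0.0
```

>>> step_arm:
  xyz:
    - [-0.046,0,0]
    - [0,0,0]
    - [0,0,0]
    - [0,0,0]
    - [0,0,0]
  delta_rot:
    - [0,0,0]
    - [0,0,-0.147]
    - [0,0,-0.147]
    - [0,0,-0.147]
    - [0,0,-0.147]
  jaw: [0.093,0.093,0.093,0.093,0.093]

```text
t: 1.4
eef_pos: [0.5967, 0.3556, 0.2]
orientation: [-0.0, -0.099, 0.995, -0.0]
ft_force: [-0.2, -0.2, -0.2]
opening: 1.003
grasp_force: 0.0
```

```bash
python3 plan.py .599 .355 .2 101.1; python3 - <<'E'
from h import *
ci=camera_info('wrist');im=camera('wrist');save('pics/w1.png',im);np.save('pics/w1.npy',im)
print(ci)
E
```

```text
t 1.4 p [0.5967 0.3556 0.2   ] yaw 101.4 j6 -1.3 D world [ 0.0023 -0.0006 -0.    ]
rot [-0.    -0.001  0.005] shift before turn [-0.0022 -0.0011  0.    ] after turn [-0.0022 -0.0011  0.    ]
{'fx': 328.36766110548757, 'fy': 328.36766110548757, 'cx': 273.9592372331748, 'cy': 206.86680627130676, 'k1': -0.044491198036999385, 'R': array([[-0.19751951,  0.98029822, -0.00119673],
       [ 0.94203397,  0.19014715,  0.27643455],
       [ 0.27121585,  0.05347386, -0.961032  ]]), 't': array([-0.23057002, -0.65087492,  0.17061854])}
```

View pics/w1.png

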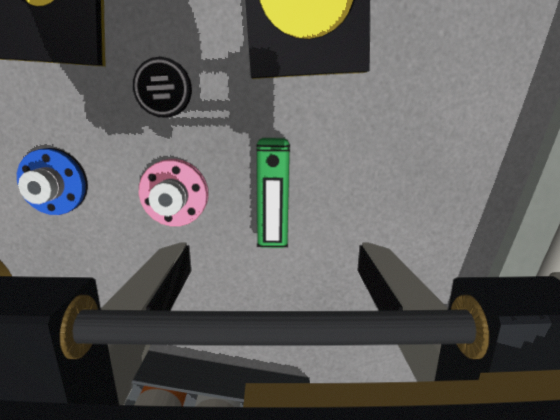

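The wrist view shows the lamp upright at about (273,193), between the fingers, with its near end at row 247. I'll refine its pose.

```bash
cat > wm.py <<'E'
from h import *
def blob(im,ci,lo,hi,z,box=(0,0,560,420)):
    m=cv2.inRange(cv2.cvtColor(im,cv2.COLOR_RGB2HSV),lo,hi);b=np.zeros_like(m);x0,y0,x1,y1=box;b[y0:y1,x0:x1]=m[y0:y1,x0:x1]
    c=max(cv2.findContours(b,cv2.RETR_EXTERNAL,cv2.CHAIN_APPROX_NONE)[0],key=cv2.contourArea)
    P=np.array([onz(ci,*p[0],z) for p in c]).astype(np.float32)
    (cx,cy),(w,h),a=cv2.minAreaRect(P)
    if w<h: w,h,a=h,w,a+90
    print('px',c.reshape(-1,2).min(0),c.reshape(-1,2).max(0),'c',np.round([cx,cy,w,h],4),'ang',round(a%180,1))
E
python3 - <<'E'
from wm import *
ci=camera_info('wrist');im=np.load('pics/w1.npy')
for z in(.015,.03): blob(im,ci,(45,100,30),(80,255,255),z,(240,120,310,260))
for z in(.012,): blob(im,ci,(100,120,60),(125,255,255),z,(0,120,110,240))
# tray_plate/blue
E
python3 plan.py .599 .355 .034 101.1
```

```text
px [257 138] [288 245] c [0.6009 0.3546 0.1135 0.032 ] ang 11.4
px [257 138] [288 245] c [0.5972 0.354  0.1083 0.0305] ang 11.4
px [ 17 149] [ 84 214] c [0.6366 0.1239 0.0714 0.0705] ang 120.1
t 1.4 p [0.5966 0.3557 0.2001] yaw 101.9 j6 -1.31 D world [ 0.0024 -0.0007 -0.1661]
rot [-0.    -0.001  0.014] shift before turn [-0.0024 -0.0011  0.1661] after turn [-0.0022 -0.0011  0.1661]
```

>>> step_arm:
  xyz:
    - [-0.002,-0.001,0.045]
    - [0,0,0.045]
    - [0,0,0.045]
    - [0,0,0.021]
    - [0,0,0.01]
    - [0,0,0]
    - [0,0,0]
    - [0,0,0]
  delta_rot:
    - [0,0,0]
    - [0,0,0]
    - [0,0,0]
    - [0,0,0]
    - [0,0,0]
    - [0,0,0]
    - [0,0,0]
    - [0,0,0]
  jaw: [0.093,0.093,0.093,0.07,0.06,0.02,0.02,0.02]
  newtons: 20

```text
t: 2.25
eef_pos: [0.5997, 0.3557, 0.0364]
orientation: [0.001, -0.096, 0.995, 0.0]
ft_force: [-0.4, -0.0, 0.4]
opening: 0.618
grasp_force: 0.0
```

>>> step_arm:
  xyz:
    - [0,0,0]
    - [0,0,0]
    - [0,0,0]
    - [0,0,0]
    - [0,0,0]
  delta_rot:
    - [0,0,0]
    - [0,0,0]
    - [0,0,0]
    - [0,0,0]
    - [0,0,0]
  jaw: [0.02,0.02,0.02,0.02,0.02]

```text
t: 2.75
eef_pos: [0.599, 0.3552, 0.035]
orientation: [0.0, -0.096, 0.995, 0.0]
ft_force: [-1.0, -0.9, 4.0]
opening: 0.342
grasp_force: 20.0
```

```bash
python3 plan.py .640 -.102 .15 109.5
```

```text
t 2.8 p [0.599  0.3552 0.035 ] yaw 101.1 j6 -1.3 D world [ 0.041  -0.4572  0.115 ]
rot [-0.     0.    -0.147] shift before turn [ 0.0475 -0.4566 -0.115 ] after turn [ 0.114  -0.4447 -0.115 ]
```

>>> step_arm:
  xyz:
    - [0,0,-0.015]
    - [0,0,-0.045]
    - [0,0,-0.045]
    - [0.005,-0.045,-0.01]
    - [0.005,-0.045,0]
    - [0.005,-0.045,0]
    - [0.005,-0.045,0]
    - [0.005,-0.045,0]
  delta_rot:
    - [0,0,0]
    - [0,0,0]
    - [0,0,0]
    - [0,0,0]
    - [0,0,0]
    - [0,0,0]
    - [0,0,0]
    - [0,0,0]
  jaw: [0.02,0.02,0.02,0.02,0.02,0.02,0.02,0.02]

```text
t: 3.55
eef_pos: [0.6174, 0.1279, 0.1505]
orientation: [0.0, -0.097, 0.995, 0.0]
ft_force: [1.1, -0.3, -1.9]
opening: 0.34
grasp_force: 20.0
```

>>> step_arm:
  xyz:
    - [0.005,-0.045,0]
    - [0.005,-0.045,0]
    - [0.005,-0.045,0]
    - [0.005,-0.045,0]
    - [0.0025,-0.04,0]
    - [0,0,0]
    - [0,0,0]
  delta_rot:
    - [0,0,0]
    - [0,0,0]
    - [0,0,0]
    - [0,0,0]
    - [0,0,0]
    - [0,0,-0.147]
    - [0,0,0]
  jaw: [0.02,0.02,0.02,0.02,0.02,0.02,0.02]

```text
t: 4.25
eef_pos: [0.6376, -0.0916, 0.1501]
orientation: [0.0, -0.17, 0.986, 0.0]
ft_force: [0.5, -0.5, -2.4]
opening: 0.34
grasp_force: 20.0
```

```bash
python3 plan.py .640 -.102 .041 109.5; python3 - <<'E'
from wm import *
ci=camera_info('wrist');im=camera('wrist');save('pics/w2.png',im);np.save('pics/w2.npy',im)
E
```

```text
t 4.2 p [ 0.6376 -0.0916  0.1501] yaw 109.5 j6 -2.13 D world [ 0.0024 -0.0104 -0.1091]
rot [0.    0.    0.001] shift before turn [ 0.0012 -0.0107  0.1091] after turn [ 0.0012 -0.0106  0.1091]
```

View pics/w2.png

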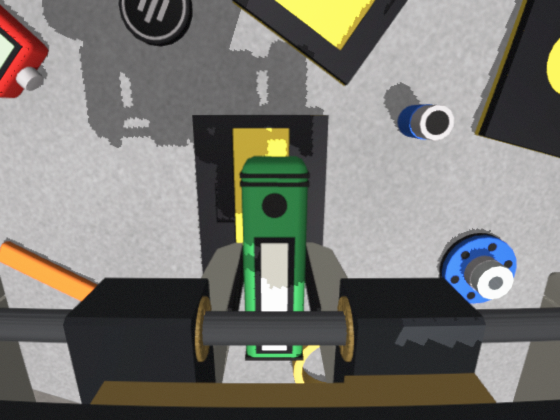

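The lamp is held straight over its recess (recess visible at (262,180)). I'll check the in-hand offset.

```bash
python3 - <<'E'
from wm import *
ci=camera_info('wrist');im=np.load('pics/w2.npy')
blob(im,ci,(45,60,20),(85,255,255),.145,(235,140,315,370))
print(onz(ci,275,158,.14),onz(ci,275,358,.145),sense()['eef_pos'])
E
```

```text
px [242 186] [307 311] c [ 0.6274 -0.0943  0.0665  0.0319] ang 19.3
[ 0.58421953 -0.10880247] [ 0.68676065 -0.0728042 ] [ 0.63757215 -0.09063949  0.15000212]
```

>>> step_arm:
  xyz:
    - [0.001,-0.011,0]
    - [0,0,0.04]
    - [0,0,0.035]
    - [0,0,0.015]
    - [0,0,0.01]
    - [0,0,0.005]
    - [0,0,0.004]
    - [0,0,0]
  delta_rot:
    - [0,0,0]
    - [0,0,0]
    - [0,0,0]
    - [0,0,0]
    - [0,0,0]
    - [0,0,0]
    - [0,0,0]
    - [0,0,0]
  jaw: [0.02,0.02,0.02,0.02,0.02,0.02,0.02,0.02]

```text
t: 5.1
eef_pos: [0.641, -0.1014, 0.0414]
orientation: [0.001, -0.169, 0.986, -0.0]
ft_force: [0.6, -0.2, -2.7]
opening: 0.343
grasp_force: 20.0
```

```bash
python3 plan.py .640 -.102 .041 109.5; python3 -c "
from h import *;print(sense()['ft_force'])"
```

```text
t 5.1 p [ 0.641  -0.1014  0.0414] yaw 109.5 j6 -2.14 D world [-0.001  -0.0006 -0.0004]
rot [-0.001  0.001 -0.   ] shift before turn [ 0.0011 -0.0002  0.0004] after turn [ 0.0011 -0.0002  0.0004]
[ 0.61962023 -0.24842766 -2.65186038]
```

>>> step_arm:
  xyz:
    - [0.001,0,0.001]
    - [0,0,0.001]
    - [0,0,0]
    - [0,0,0]
    - [0,0,0]
    - [0,0,-0.03]
    - [0,0,-0.045]
    - [0,0,-0.034]
  delta_rot:
    - [0,0,0]
    - [0,0,0]
    - [0,0,0]
    - [0,0,0]
    - [0,0,0]
    - [0,0,0]
    - [0,0,0]
    - [0,0,0]
  jaw: [0.02,0.02,0.06,0.06,0.06,0.06,0.06,0.06]

```text
t: 5.9
eef_pos: [0.6398, -0.1017, 0.1499]
orientation: [0.001, -0.169, 0.986, -0.0]
ft_force: [0.0, -0.5, 0.1]
opening: 0.646
grasp_force: 0.0
```

```bash
python3 plan.py .6355 .1225 .15 90
```

```text
t 5.9 p [ 0.6398 -0.1017  0.1499] yaw 109.5 j6 -2.14 D world [-4.300e-03  2.242e-01  1.000e-04]
rot [-0.     0.001  0.34 ] shift before turn [-7.080e-02  2.128e-01 -2.000e-04] after turn [ 4.300e-03  2.242e-01 -1.000e-04]
```

>>> step_arm:
  xyz:
    - [0,0,0]
    - [0,0,0]
    - [0,0,0]
    - [0.001,0.045,0]
    - [0.001,0.045,0]
    - [0.001,0.045,0]
    - [0.001,0.045,0]
    - [0,0.044,0]
  delta_rot:
    - [0,0,0.113]
    - [0,0,0.113]
    - [0,0,0.113]
    - [0,0,0]
    - [0,0,0]
    - [0,0,0]
    - [0,0,0]
    - [0,0,0]
  jaw: [0.07,0.07,0.07,0.07,0.07,0.07,0.07,0.07]

```text
t: 6.7
eef_pos: [0.6349, 0.1241, 0.1478]
orientation: [0.0, -0.001, 1.0, 0.0]
ft_force: [0.8, -0.7, 0.3]
opening: 0.757
grasp_force: 0.0
```

```bash
python3 plan.py .6355 .1225 .037 90;python3 - <<'E'
from wm import *
ci=camera_info('wrist');im=camera('wrist');save('pics/w3.png',im);np.save('pics/w3.npy',im)
blob(im,ci,(100,120,60),(125,255,255),.012,(180,120,380,400))
E
```

```text
t 6.7 p [0.6349 0.1241 0.1478] yaw 90.1 j6 -1.45 D world [ 0.0006 -0.0016 -0.1108]
rot [0.    0.    0.001] shift before turn [-0.0006 -0.0016  0.1108] after turn [-0.0006 -0.0016  0.1108]
px [230 163] [309 241] c [0.6354 0.1206 0.0709 0.0701] ang 45.3
```

View pics/w3.png

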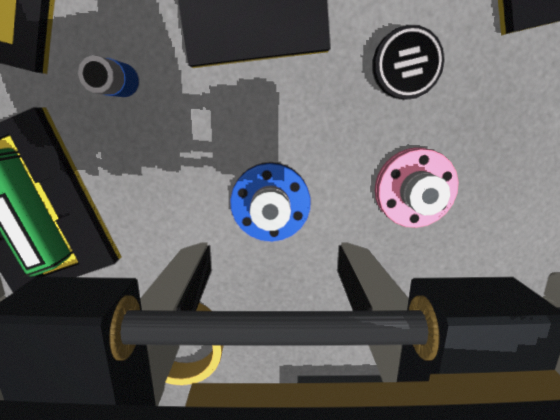

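The blue plate is centred at (270,202) between the fingers, and the lamp at left (25,215) sits in its recess. I'll grasp the plate now.

>>> step_arm:
  xyz:
    - [0,-0.003,0.045]
    - [0,0,0.04]
    - [0,0,0.016]
    - [0,0,0.01]
    - [0,0,0]
    - [0,0,0]
    - [0,0,0]
    - [0,0,0]
  delta_rot:
    - [0,0,0]
    - [0,0,0]
    - [0,0,0]
    - [0,0,0]
    - [0,0,0]
    - [0,0,0]
    - [0,0,0]
    - [0,0,0]
  jaw: [0.07,0.07,0.07,0.06,0.02,0.02,0.02,0.02]
  newtons: 30

```text
t: 7.55
eef_pos: [0.6359, 0.1195, 0.0379]
orientation: [0.001, -0.001, 1.0, 0.0]
ft_force: [0.4, 4.1, 3.4]
opening: 0.372
grasp_force: 1.8
```

>>> step_arm:
  xyz:
    - [0,0,0]
    - [0,0,0]
    - [0,0,0]
  delta_rot:
    - [0,0,0]
    - [0,0,0]
    - [0,0,0]
  jaw: [0.02,0.02,0.02]

```text
t: 7.85
eef_pos: [0.6359, 0.1196, 0.0379]
orientation: [0.001, -0.001, 1.0, 0.0]
ft_force: [-1.2, 0.9, 7.4]
opening: 0.359
grasp_force: 30.0
```

```bash
python3 plan.py .406 .346 .15 90
```

```text
t 7.8 p [0.6359 0.1196 0.0379] yaw 90.1 j6 -1.46 D world [-0.2299  0.2264  0.1121]
rot [0.    0.002 0.001] shift before turn [ 0.2295  0.2268 -0.1124] after turn [ 0.2299  0.2264 -0.1121]
```

>>> step_arm:
  xyz:
    - [0,0,-0.015]
    - [0,0,-0.045]
    - [0,0,-0.045]
    - [0.033,0.032,-0.007]
    - [0.033,0.032,0]
    - [0.033,0.032,0]
    - [0.033,0.032,0]
    - [0.033,0.032,0]
  delta_rot:
    - [0,0,0]
    - [0,0,0]
    - [0,0,0]
    - [0,0,0]
    - [0,0,0]
    - [0,0,0]
    - [0,0,0]
    - [0,0,0]
  jaw: [0.02,0.02,0.02,0.02,0.02,0.02,0.02,0.02]

```text
t: 8.65
eef_pos: [0.4685, 0.2801, 0.1496]
orientation: [0.0, -0.001, 1.0, 0.0]
ft_force: [-0.2, 0.9, -1.9]
opening: 0.358
grasp_force: 30.0
```

>>> step_arm:
  xyz:
    - [0.033,0.033,0]
    - [0.031,0.033,0]
    - [0,0,0]
  delta_rot:
    - [0,0,0]
    - [0,0,0]
    - [0,0,0]
  jaw: [0.02,0.02,0.02]

```text
t: 8.95
eef_pos: [0.4027, 0.3478, 0.1495]
orientation: [-0.0, -0.003, 1.0, 0.0]
ft_force: [0.4, -0.5, -1.0]
opening: 0.359
grasp_force: 30.0
```

```bash
python3 plan.py .406 .346 .044 90;python3 - <<'E'
from wm import *
ci=camera_info('wrist');im=camera('wrist');save('pics/w4.png',im);np.save('pics/w4.npy',im)
E
```

```text
t 8.9 p [0.4027 0.3478 0.1495] yaw 90.3 j6 -0.95 D world [ 0.0033 -0.0018 -0.1055]
rot [ 0.001 -0.     0.005] shift before turn [-0.0033 -0.0019  0.1055] after turn [-0.0033 -0.0018  0.1055]
```

View pics/w4.png

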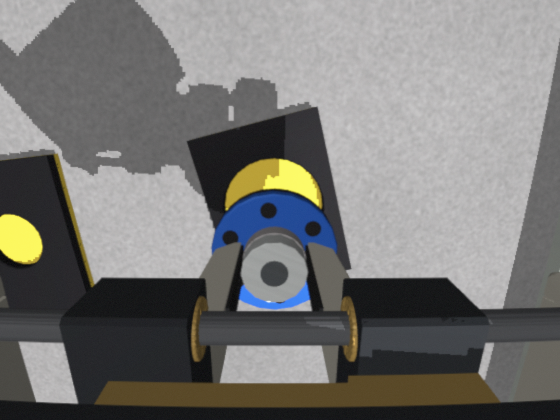

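The plate is level in the grip at (274,255), over its round recess at (274,185). Lowering.

>>> step_arm:
  xyz:
    - [-0.003,-0.002,0]
    - [0,0,0.04]
    - [0,0,0.035]
    - [0,0,0.015]
    - [0,0,0.008]
    - [0,0,0.004]
    - [0,0,0.002]
    - [0,0,0.001]
  delta_rot:
    - [0,0,0]
    - [0,0,0]
    - [0,0,0]
    - [0,0,0]
    - [0,0,0]
    - [0,0,0]
    - [0,0,0]
    - [0,0,0]
  jaw: [0.02,0.02,0.02,0.02,0.02,0.02,0.02,0.02]

```text
t: 9.8
eef_pos: [0.4096, 0.3432, 0.0443]
orientation: [0.001, -0.0, 1.0, 0.0]
ft_force: [0.6, 0.2, -1.7]
opening: 0.358
grasp_force: 30.0
```

>>> step_arm:
  xyz:
    - [0,0,0.001]
  delta_rot:
    - [0,0,0]
  jaw: [0.02]

```text
t: 9.9
eef_pos: [0.4095, 0.3433, 0.0438]
orientation: [0.001, -0.001, 1.0, 0.0]
ft_force: [-3.8, -6.2, 19.8]
opening: 0.359
grasp_force: 30.0
```

>>> step_arm:
  xyz:
    - [0,0,0]
    - [0,0,0]
    - [0,0,0]
    - [0,0,-0.02]
    - [0,0,-0.045]
    - [0,0,-0.045]
    - [0,0,-0.045]
    - [0,0,0]
  delta_rot:
    - [0,0,0]
    - [0,0,0]
    - [0,0,0]
    - [0,0,0]
    - [0,0,0]
    - [0,0,0]
    - [0,0,0]
    - [0,0,0]
  jaw: [0.06,0.06,0.06,0.06,0.06,0.06,0.06,0.06]

```text
t: 10.7
eef_pos: [0.411, 0.3446, 0.2034]
orientation: [0.004, -0.001, 1.0, 0.003]
ft_force: [0.9, 0.5, -1.4]
opening: 0.643
grasp_force: 0.0
```

```bash
python3 plan.py .389 -.341 .2 90;python3 - <<'E'
from wm import *
im=camera('top');ci=camera_info('top');np.save('pics/top2.npy',im)
blob(im,ci,(100,120,60),(125,255,255),.018,(115,215,182,295))
blob(im,ci,(20,120,100),(35,255,255),.006,(120,220,180,290))
blob(im,ci,(45,100,30),(80,255,255),.026,(295,140,352,202))
sc=camera('scene');cs=camera_info('scene');save('pics/b.png',np.hstack([cv2.resize(sc[110:155,220:270],None,fx=7,fy=7),cv2.resize(im[240:285,400:450],None,fx=7,fy=7)]))
E
```

```text
t 10.7 p [0.411  0.3446 0.2034] yaw 90.1 j6 -0.96 D world [-0.022  -0.6856 -0.0034]
rot [0.006 0.008 0.001] shift before turn [ 2.290e-02 -6.856e-01 -6.000e-04] after turn [ 0.022  -0.6856  0.0034]
px [136 241] [163 267] c [0.4047 0.3365 0.0673 0.0556] ang 144.0
px [132 258] [156 272] c [0.3766 0.3593 0.0664 0.0238] ang 69.6
px [312 146] [335 188] c [ 0.6427 -0.1     0.1159  0.0322] ang 19.5
```

View pics/b.png

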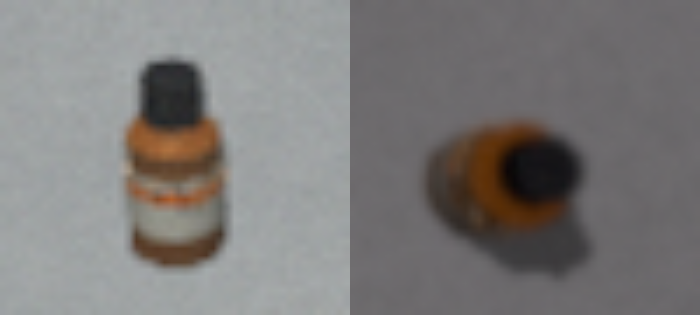

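Left half (scene): the cap top is at (244.6,120.3). Right half (top): the cap is at (427.3,264.3). Triangulate at z = 78 mm.

```bash
python3 - <<'E'
from wm import *
print(onz(camera_info('top'),427.3,264.3,.077),onz(camera_info('scene'),244.6,120.3,.078))
print(onz(camera_info('scene'),245,145.5,0.003))
E
```

```text
[ 0.38780483 -0.34156547] [ 0.38633481 -0.34400663]
[ 0.39242945 -0.33714836]
```

>>> step_arm:
  xyz:
    - [0.002,-0.048,0]
    - [0.002,-0.048,0]
    - [0.002,-0.048,0]
    - [0.002,-0.048,0]
    - [0.002,-0.048,0]
    - [0.002,-0.048,0]
    - [0.002,-0.048,0]
    - [0.002,-0.048,0]
  delta_rot:
    - [0,0,0]
    - [0,0,0]
    - [0,0,0]
    - [0,0,0]
    - [0,0,0]
    - [0,0,0]
    - [0,0,0]
    - [0,0,0]
  jaw: [0.08,0.08,0.08,0.08,0.08,0.08,0.08,0.08]

```text
t: 11.6
eef_pos: [0.3923, -0.0426, 0.1965]
orientation: [-0.001, -0.001, 1.0, 0.0]
ft_force: [1.4, -0.3, -0.3]
opening: 0.862
grasp_force: 0.0
```

>>> step_arm:
  xyz:
    - [0.002,-0.048,0]
    - [0.002,-0.048,0]
    - [0.002,-0.048,0]
    - [0,0,0]
    - [0,0,0]
    - [0,0,0]
    - [0,0,0]
    - [0,0,0]
  delta_rot:
    - [0,0,0]
    - [0,0,0]
    - [0,0,0]
    - [0,0,0.14]
    - [0,0,0.14]
    - [0,0,0.14]
    - [0,0,0.14]
    - [0,0,0.14]
  jaw: [0.08,0.08,0.08,0.08,0.08,0.08,0.08,0.08]

```text
t: 12.4
eef_pos: [0.3869, -0.1846, 0.1961]
orientation: [-0.001, 0.345, 0.939, 0.0]
ft_force: [0.1, -0.4, 0.0]
opening: 0.862
grasp_force: 0.0
```

```bash
python3 plan.py .388 -.341 .15 50;python3 - <<'E'
from wm import *
im=camera('top');ci=camera_info('top');np.save('pics/top2.npy',im)
blob(im,ci,(100,120,60),(125,255,255),.018,(115,215,182,295))
blob(im,ci,(20,120,100),(35,255,255),.006,(120,220,180,290))
w=camera('wrist');np.save('pics/w5.npy',w);save('pics/w5.png',np.hstack([cv2.resize(w,(480,360)),cv2.resize(im[205:295,110:190],(320,360))]))
E
```

```text
t 12.4 p [ 0.3869 -0.1846  0.1961] yaw 49.6 j6 -1.42 D world [ 0.0011 -0.1564 -0.0461]
rot [-0.    -0.003 -0.007] shift before turn [-0.1023 -0.1184  0.0459] after turn [-0.1014 -0.1191  0.0461]
px [135 241] [163 267] c [0.4087 0.3422 0.0693 0.0669] ang 66.8
px [132 247] [157 272] c [0.388  0.3644 0.0793 0.0356] ang 50.7
```

View pics/w5.png

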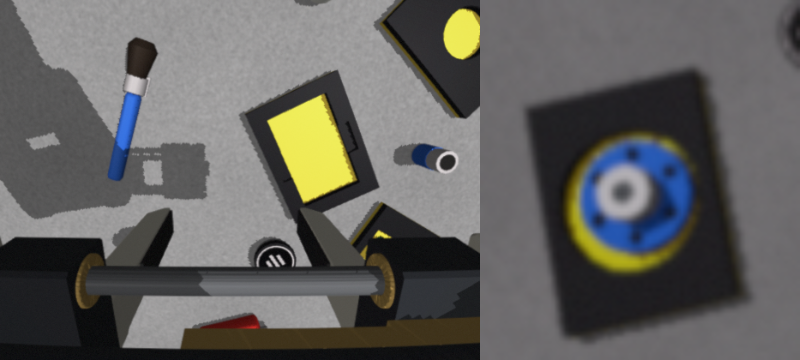

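The plate sits in its recess (right half, about 4–5 mm off centre, fine). Next, the bottle.

>>> step_arm:
  xyz:
    - [-0.026,-0.03,0.01]
    - [-0.026,-0.03,0.01]
    - [-0.026,-0.03,0.01]
    - [-0.024,-0.029,0.01]
    - [0,0,0]
    - [0,0,0]
  delta_rot:
    - [0,0,0]
    - [0,0,0]
    - [0,0,0]
    - [0,0,0]
    - [0,0,0]
    - [0,0,0]
  jaw: [0.085,0.085,0.085,0.085,0.085,0.085]

```text
t: 13.1
eef_pos: [0.3885, -0.3414, 0.1564]
orientation: [-0.001, 0.341, 0.94, 0.001]
ft_force: [0.5, -0.3, 0.3]
opening: 0.917
grasp_force: 0.0
```

```bash
python3 plan.py .387 -.342 .046 50;python3 - <<'E'
from wm import *
w=camera('wrist');ci=camera_info('wrist');np.save('pics/w6.npy',w);save('pics/w6.png',w)
for b in[(180,60,380,260)]: blob(w,ci,(4,130,40),(20,255,255),.05,b)
m=cv2.inRange(cv2.cvtColor(w,cv2.COLOR_RGB2HSV),(0,0,0),(180,255,50));m[:, :180]=0;m[:,380:]=0;m[260:]=0
E
```

```text
t 13.1 p [ 0.3885 -0.3414  0.1564] yaw 50.1 j6 -1.69 D world [-0.0015 -0.0006 -0.1104]
rot [ 0.    -0.003  0.001] shift before turn [ 0.0005 -0.0015  0.1104] after turn [ 0.0008 -0.0014  0.1104]
px [249 191] [294 230] c [ 0.3864 -0.341   0.0361  0.032 ] ang 48.2
```

View pics/w6.png

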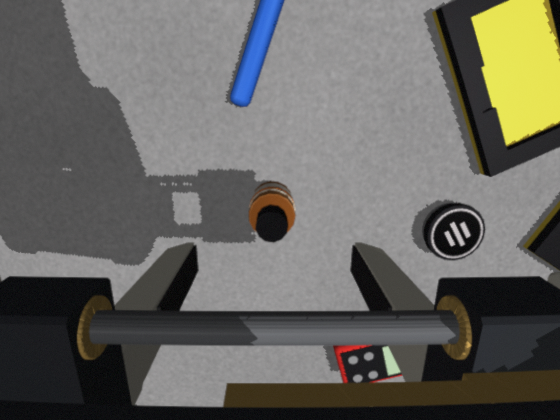

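The bottle is centred at (272,212), with cap_b well clear at (455,232). Descend and grasp.

>>> step_arm:
  xyz:
    - [0,-0.001,0.04]
    - [0,0,0.04]
    - [0,0,0.02]
    - [0,0,0.01]
    - [0,0,0]
    - [0,0,0]
    - [0,0,0]
    - [0,0,0]
  delta_rot:
    - [0,0,0]
    - [0,0,0]
    - [0,0,0]
    - [0,0,0]
    - [0,0,0]
    - [0,0,0]
    - [0,0,0]
    - [0,0,0]
  jaw: [0.085,0.085,0.085,0.07,0.06,0.03,0.03,0.03]
  newtons: 15

```text
t: 13.95
eef_pos: [0.3889, -0.3428, 0.0486]
orientation: [0.001, 0.342, 0.94, -0.0]
ft_force: [-0.7, -0.7, 0.8]
opening: 0.535
grasp_force: 0.0
```

>>> step_arm:
  xyz:
    - [0,0,0]
    - [0,0,0]
    - [0,0,0]
    - [0,0,0]
  delta_rot:
    - [0,0,0]
    - [0,0,0]
    - [0,0,0]
    - [0,0,0]
  jaw: [0.03,0.03,0.03,0.03]

```text
t: 14.35
eef_pos: [0.3886, -0.3427, 0.0481]
orientation: [0.0, 0.342, 0.94, -0.0]
ft_force: [-1.5, 0.0, 6.2]
opening: 0.405
grasp_force: 15.0
```

```bash
python3 plan.py .440 .1035 .2 50
```

```text
t 14.3 p [ 0.3886 -0.3427  0.0481] yaw 50.0 j6 -1.68 D world [0.0514 0.4462 0.1519]
rot [-0.     0.001 -0.001] shift before turn [ 0.2476  0.3746 -0.1521] after turn [ 0.2475  0.3748 -0.1519]
```

>>> step_arm:
  xyz:
    - [0,0,-0.015]
    - [0,0,-0.035]
    - [0,0,-0.035]
    - [0.01,0.015,-0.03]
    - [0.02,0.03,-0.02]
    - [0.02,0.03,0]
    - [0.02,0.03,0]
    - [0.02,0.03,0]
  delta_rot:
    - [0,0,0]
    - [0,0,0]
    - [0,0,0]
    - [0,0,0]
    - [0,0,0]
    - [0,0,0]
    - [0,0,0]
    - [0,0,0]
  jaw: [0.03,0.03,0.03,0.03,0.03,0.03,0.03,0.03]

```text
t: 15.15
eef_pos: [0.4062, -0.1798, 0.1827]
orientation: [0.0, 0.343, 0.94, 0.0]
ft_force: [0.1, -0.1, -0.8]
opening: 0.407
grasp_force: 15.0
```

>>> step_arm:
  xyz:
    - [0.02,0.03,0]
    - [0.02,0.03,0]
    - [0.02,0.03,0]
    - [0.02,0.03,0]
    - [0.02,0.03,0]
    - [0.02,0.03,0]
    - [0.02,0.03,0]
    - [0.017,0.029,0]
  delta_rot:
    - [0,0,0]
    - [0,0,0]
    - [0,0,0]
    - [0,0,0]
    - [0,0,0]
    - [0,0,0]
    - [0,0,0]
    - [0,0,0]
  jaw: [0.03,0.03,0.03,0.03,0.03,0.03,0.03,0.03]

```text
t: 15.95
eef_pos: [0.4397, 0.1044, 0.1826]
orientation: [-0.0, 0.342, 0.94, -0.0]
ft_force: [0.1, -0.5, -1.6]
opening: 0.405
grasp_force: 15.0
```

>>> step_arm:
  xyz:
    - [0,0,0]
    - [0,0,0]
  delta_rot:
    - [0,0,0]
    - [0,0,0]
  jaw: [0.03,0.03]

```text
t: 16.15
eef_pos: [0.4397, 0.103, 0.1824]
orientation: [-0.0, 0.342, 0.94, -0.0]
ft_force: [0.2, -0.3, -2.0]
opening: 0.409
grasp_force: 15.0
```

```bash
python3 plan.py .440 .1035 .054 50
```

```text
t 16.1 p [0.4397 0.103  0.1824] yaw 50.1 j6 -0.75 D world [ 0.0003  0.0005 -0.1284]
rot [-0.001 -0.     0.001] shift before turn [0.     0.0006 0.1284] after turn [1.000e-04 6.000e-04 1.284e-01]
```

Placement height is 0.054 (the grasp was at 0.048).

>>> step_arm:
  xyz:
    - [0,0,0.04]
    - [0,0,0.04]
    - [0,0,0.025]
    - [0,0,0.012]
    - [0,0,0.006]
    - [0,0,0.003]
    - [0,0,0.001]
    - [0,0,0]
  delta_rot:
    - [0,0,0]
    - [0,0,0]
    - [0,0,0]
    - [0,0,0]
    - [0,0,0]
    - [0,0,0]
    - [0,0,0]
    - [0,0,0]
  jaw: [0.03,0.03,0.03,0.03,0.03,0.03,0.03,0.03]

```text
t: 16.95
eef_pos: [0.4405, 0.1028, 0.0564]
orientation: [0.001, 0.342, 0.94, 0.0]
ft_force: [0.7, 0.2, -1.9]
opening: 0.404
grasp_force: 15.0
```

>>> step_arm:
  xyz:
    - [0,0,0.001]
  delta_rot:
    - [0,0,0]
  jaw: [0.03]

```text
t: 17.05
eef_pos: [0.4405, 0.1029, 0.0553]
orientation: [0.001, 0.342, 0.94, 0.0]
ft_force: [-0.3, 0.0, -1.2]
opening: 0.403
grasp_force: 15.0
```

>>> step_arm:
  xyz:
    - [0,0,0.001]
    - [0,0,0]
  delta_rot:
    - [0,0,0]
    - [0,0,0]
  jaw: [0.03,0.03]

```text
t: 17.25
eef_pos: [0.4403, 0.1029, 0.0541]
orientation: [0.0, 0.342, 0.94, 0.0]
ft_force: [-1.2, 0.1, 5.0]
opening: 0.405
grasp_force: 15.0
```

>>> step_arm:
  xyz:
    - [0,0,0]
    - [0,0,0]
    - [0,0,0]
    - [0,0,0]
    - [0,0,-0.01]
    - [0,0,-0.04]
    - [0,0,-0.045]
    - [0,0,-0.045]
  delta_rot:
    - [0,0,0]
    - [0,0,0]
    - [0,0,0]
    - [0,0,0]
    - [0,0,0]
    - [0,0,0]
    - [0,0,0]
    - [0,0,0]
  jaw: [0.065,0.065,0.065,0.065,0.065,0.065,0.065,0.065]

```text
t: 18.05
eef_pos: [0.4395, 0.1027, 0.1959]
orientation: [-0.0, 0.342, 0.94, -0.0]
ft_force: [1.4, 1.2, 0.5]
opening: 0.7
grasp_force: 0.0
```

```bash
python3 plan.py .586 -.356 .17 -24
```

```text
t 18.1 p [0.4395 0.1027 0.1959] yaw 50.0 j6 -0.75 D world [ 0.1465 -0.4587 -0.0259]
rot [-0.    -0.     1.291] shift before turn [-0.4073 -0.257   0.0259] after turn [-0.3595  0.3204  0.0259]
```

>>> step_arm:
  xyz:
    - [-0.036,-0.023,0.002]
    - [-0.036,-0.023,0.002]
    - [-0.036,-0.023,0.002]
    - [-0.036,-0.023,0.002]
    - [-0.036,-0.023,0.002]
    - [-0.036,-0.023,0.002]
    - [-0.036,-0.023,0.002]
    - [-0.036,-0.023,0.002]
  delta_rot:
    - [0,0,0]
    - [0,0,0]
    - [0,0,0]
    - [0,0,0]
    - [0,0,0]
    - [0,0,0]
    - [0,0,0]
    - [0,0,0]
  jaw: [0.093,0.093,0.093,0.093,0.093,0.093,0.093,0.093]

```text
t: 18.85
eef_pos: [0.5423, -0.2251, 0.1783]
orientation: [0.0, 0.342, 0.94, 0.0]
ft_force: [0.4, 0.5, 0.5]
opening: 1.0
grasp_force: 0.0
```

>>> step_arm:
  xyz:
    - [-0.036,-0.023,0.002]
    - [-0.036,-0.023,0.002]
    - [0,0,0]
    - [0,0,0]
    - [0,0,0]
    - [0,0,0]
    - [0,0,0]
    - [0,0,0]
  delta_rot:
    - [0,0,0]
    - [0,0,0]
    - [0,0,0.14]
    - [0,0,0.14]
    - [0,0,0.14]
    - [0,0,0.14]
    - [0,0,0.14]
    - [0,0,0.14]
  jaw: [0.093,0.093,0.093,0.093,0.093,0.093,0.093,0.093]

```text
t: 19.65
eef_pos: [0.5675, -0.3048, 0.1744]
orientation: [0.0, 0.698, 0.716, 0.0]
ft_force: [0.5, -1.3, 0.1]
opening: 0.999
grasp_force: 0.0
```

>>> step_arm:
  xyz:
    - [0,0,0]
    - [0,0,0]
    - [0,0,0]
    - [0,0,0]
  delta_rot:
    - [0,0,0.14]
    - [0,0,0.14]
    - [0,0,0.14]
    - [0,0,0]
  jaw: [0.093,0.093,0.093,0.093]

```text
t: 20.05
eef_pos: [0.5676, -0.3048, 0.1743]
orientation: [0.0, 0.831, 0.557, 0.0]
ft_force: [-0.0, 0.1, 0.1]
opening: 1.001
grasp_force: 0.0
```

```bash
python3 plan.py .586 -.356 .17 -24;python3 - <<'E'
from wm import *
w=camera('wrist');ci=camera_info('wrist');np.save('pics/w7.npy',w);save('pics/w7.png',w)
E
```

```text
t 20.1 p [ 0.5676 -0.3048  0.1743] yaw -22.3 j6 -0.18 D world [ 0.0184 -0.0512 -0.0043]
rot [0.    0.    0.029] shift before turn [-0.0403  0.0365  0.0044] after turn [-0.0393  0.0376  0.0043]
```

View pics/w7.png

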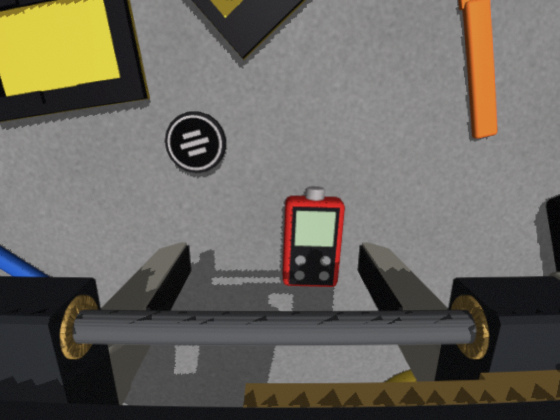

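The gauge is at (314,240) with its probe at (315,193), so it needs a small shift. I'll measure its pose.

```bash
python3 - <<'E'
from wm import *
w=np.load('pics/w7.npy');ci=camera_info('wrist')
for z in(.01,.028):
    m=cv2.inRange(cv2.cvtColor(w,cv2.COLOR_RGB2HSV),(0,120,60),(8,255,255))|cv2.inRange(cv2.cvtColor(w,cv2.COLOR_RGB2HSV),(172,120,60),(180,255,255))
    b=np.zeros_like(m);b[180:300,270:360]=m[180:300,270:360]
    pts=cv2.findNonZero(b)[:,0]
    (cx,cy),s,a=cv2.minAreaRect(np.array([onz(ci,*p,z) for p in pts],np.float32));print(z,cx,cy,s,a)
print(onz(ci,315,187,.014))
E
```

```text
0.01 0.5848463773727417 -0.36548471450805664 (0.09735941141843796, 0.05823682248592377) 66.23458862304688
0.028 0.5855441689491272 -0.35773760080337524 (0.09166470915079117, 0.05483047291636467) 66.23458862304688
[ 0.60727007 -0.3111339 ]
```

```bash
python3 plan.py .587 -.3555 .034 -23.8
```

```text
t 20.1 p [ 0.5676 -0.3048  0.1742] yaw -22.1 j6 -0.18 D world [ 0.0194 -0.0507 -0.1402]
rot [0.   0.   0.03] shift before turn [-0.0397  0.037   0.1402] after turn [-0.0385  0.0382  0.1402]
```

>>> step_arm:
  xyz:
    - [0,0,0]
    - [-0.02,0.019,0]
    - [-0.0185,0.019,0.01]
    - [0,0,0.04]
    - [0,0,0.04]
    - [0,0,0.03]
    - [0,0,0.013]
    - [0,0,0.006]
  delta_rot:
    - [0,0,0.03]
    - [0,0,0]
    - [0,0,0]
    - [0,0,0]
    - [0,0,0]
    - [0,0,0]
    - [0,0,0]
    - [0,0,0]
  jaw: [0.093,0.093,0.093,0.093,0.093,0.093,0.093,0.093]
  newtons: 25

```text
t: 20.9
eef_pos: [0.5865, -0.3553, 0.034]
orientation: [-0.001, 0.838, 0.546, -0.0]
ft_force: [-0.2, 0.6, 0.2]
opening: 0.999
grasp_force: 0.0
```

>>> step_arm:
  xyz:
    - [0,0,0]
    - [0,0,0]
    - [0,0,0]
    - [0,0,0]
    - [0,0,0]
    - [0,0,0]
  delta_rot:
    - [0,0,0]
    - [0,0,0]
    - [0,0,0]
    - [0,0,0]
    - [0,0,0]
    - [0,0,0]
  jaw: [0.04,0.04,0.04,0.04,0.04,0.04]

```text
t: 21.5
eef_pos: [0.587, -0.3556, 0.0352]
orientation: [0.0, 0.838, 0.545, 0.0]
ft_force: [-0.7, 1.0, 3.9]
opening: 0.601
grasp_force: 25.0
```

```bash
python3 plan.py .4366 -.1035 .15 75.2
```

```text
t 21.5 p [ 0.587  -0.3556  0.0352] yaw -23.9 j6 -0.19 D world [-0.1504  0.2521  0.1148]
rot [ 1.000e-03 -0.000e+00  1.411e+00] shift before turn [ 0.1694 -0.2397 -0.115 ] after turn [-0.2098 -0.2053 -0.1148]
```

>>> step_arm:
  xyz:
    - [0,0,-0.015]
    - [0,0,-0.045]
    - [0,0,-0.045]
    - [0.022,-0.03,-0.01]
    - [0.022,-0.03,0]
    - [0.022,-0.03,0]
    - [0.022,-0.03,0]
    - [0.022,-0.03,0]
  delta_rot:
    - [0,0,0]
    - [0,0,0]
    - [0,0,0]
    - [0,0,0]
    - [0,0,0]
    - [0,0,0]
    - [0,0,0]
    - [0,0,0]
  jaw: [0.04,0.04,0.04,0.04,0.04,0.04,0.04,0.04]

```text
t: 22.3
eef_pos: [0.4933, -0.1928, 0.1504]
orientation: [0.0, 0.838, 0.545, 0.0]
ft_force: [0.6, 1.5, -2.1]
opening: 0.6
grasp_force: 25.0
```

>>> step_arm:
  xyz:
    - [0.022,-0.03,0]
    - [0.02,-0.03,0]
    - [0.018,-0.03,0]
    - [0,0,0]
    - [0,0,0]
    - [0,0,0]
    - [0,0,0]
    - [0,0,0]
  delta_rot:
    - [0,0,0]
    - [0,0,0]
    - [0,0,0]
    - [0,0,0.14]
    - [0,0,0.14]
    - [0,0,0.14]
    - [0,0,0.14]
    - [0,0,0.14]
  jaw: [0.04,0.04,0.04,0.04,0.04,0.04,0.04,0.04]

```text
t: 23.1
eef_pos: [0.4364, -0.1027, 0.1504]
orientation: [0.0, 0.975, 0.222, 0.0]
ft_force: [-0.6, -0.5, -2.6]
opening: 0.601
grasp_force: 25.0
```

>>> step_arm:
  xyz:
    - [0,0,0]
    - [0,0,0]
    - [0,0,0]
    - [0,0,0]
    - [0,0,0]
    - [0,0,0]
    - [0,0,0]
  delta_rot:
    - [0,0,0.14]
    - [0,0,0.14]
    - [0,0,0.14]
    - [0,0,0.14]
    - [0,0,0.14]
    - [0,0,0.01]
    - [0,0,0]
  jaw: [0.04,0.04,0.04,0.04,0.04,0.04,0.04]

```text
t: 23.8
eef_pos: [0.4364, -0.1027, 0.1501]
orientation: [0.0, 0.992, -0.126, 0.0]
ft_force: [-0.1, -0.6, -1.7]
opening: 0.599
grasp_force: 25.0
```

```bash
python3 plan.py .4366 -.1035 .0415 75.2;python3 - <<'E'
from wm import *
w=camera('wrist');np.save('pics/w8.npy',w);save('pics/w8.png',w)
E
```

```text
t 23.8 p [ 0.4364 -0.1027  0.1501] yaw -104.5 j6 1.49 D world [ 0.0002 -0.0008 -0.1086]
rot [ 0.    -0.     0.005] shift before turn [0.0003 0.0007 0.1086] after turn [0.0004 0.0007 0.1086]
```

View pics/w8.png

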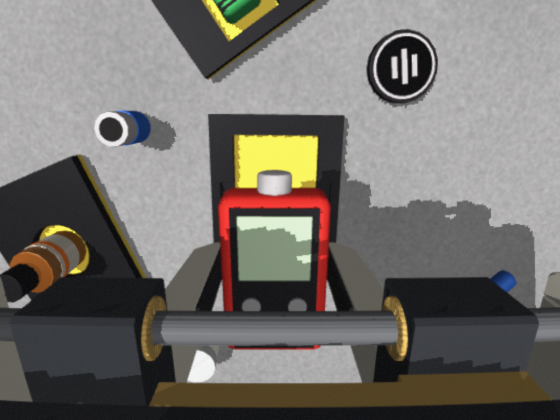

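The gauge is aligned with its recess, the bottle stands in its tray at (60,250), and the lamp is in its recess. Lowering.

>>> step_arm:
  xyz:
    - [0,0.001,0.04]
    - [0,0,0.035]
    - [0,0,0.015]
    - [0,0,0.01]
    - [0,0,0.005]
    - [0,0,0.002]
    - [0,0,0.001]
    - [0,0,0]
  delta_rot:
    - [0,0,0]
    - [0,0,0]
    - [0,0,0]
    - [0,0,0]
    - [0,0,0]
    - [0,0,0]
    - [0,0,0]
    - [0,0,0]
  jaw: [0.04,0.04,0.04,0.04,0.04,0.04,0.04,0.04]

```text
t: 24.65
eef_pos: [0.4365, -0.1038, 0.0422]
orientation: [0.0, 0.992, -0.128, 0.001]
ft_force: [0.5, -0.4, -2.2]
opening: 0.599
grasp_force: 25.0
```

>>> step_arm:
  xyz:
    - [0,0,0.001]
    - [0,0,0]
  delta_rot:
    - [0,0,0]
    - [0,0,0]
  jaw: [0.04,0.04]

```text
t: 24.85
eef_pos: [0.4365, -0.1038, 0.0411]
orientation: [0.0, 0.992, -0.128, 0.001]
ft_force: [0.7, 0.8, 3.9]
opening: 0.6
grasp_force: 25.0
```

Contact. Release, lift clear and check with the top camera.

>>> step_arm:
  xyz:
    - [0,0,0]
    - [0,0,0]
    - [0,0,0]
    - [0,0,-0.02]
    - [0,0,-0.045]
    - [0,0,-0.045]
    - [0,0,-0.04]
    - [0,0,-0.04]
  delta_rot:
    - [0,0,0]
    - [0,0,0]
    - [0,0,0]
    - [0,0,0]
    - [0,0,0]
    - [0,0,0]
    - [0,0,0]
    - [0,0,0]
  jaw: [0.075,0.075,0.075,0.075,0.075,0.075,0.075,0.075]

```text
t: 25.65
eef_pos: [0.4359, -0.1035, 0.2325]
orientation: [0.0, 0.992, -0.128, 0.0]
ft_force: [1.4, -0.6, 0.3]
opening: 0.809
grasp_force: 0.0
```

>>> step_arm:
  xyz:
    - [0,0.045,-0.04]
    - [0,0.045,-0.04]
    - [0,0.045,-0.04]
    - [0,0.045,-0.03]
    - [0,0.045,0]
    - [0,0.045,0]
    - [0,0.045,0]
    - [0,0,0]
  delta_rot:
    - [0,0,0]
    - [0,0,0]
    - [0,0,0]
    - [0,0,0]
    - [0,0,0]
    - [0,0,0]
    - [0,0,0]
    - [0,0,0]
  jaw: [0.075,0.075,0.075,0.075,0.075,0.075,0.075,0.075]

```text
t: 26.45
eef_pos: [0.3611, -0.3866, 0.3572]
orientation: [0.0, 0.991, -0.13, -0.001]
ft_force: [-0.1, 0.1, -0.1]
opening: 0.809
grasp_force: 0.0
```

```bash
python3 - <<'E'
from wm import *
print(sense()['eef_pos'])
a=camera('top');b=camera('scene')
save('pics/fin.png',np.hstack([cv2.resize(a[130:290,110:390],(400,230)),cv2.resize(b[130:370,150:480],(400,230*400//400))]))
ci=camera_info('top')
blob(a,ci,(45,100,30),(80,255,255),.026,(295,140,352,202))
blob(a,ci,(0,120,60),(8,255,255),.026,(290,206,358,285))
blob(a,ci,(100,120,60),(125,255,255),.018,(115,215,182,295))
blob(a,ci,(0,0,0),(180,255,70),.018,(183,200,210,225));blob(a,ci,(0,0,0),(180,255,70),.018,(360,202,386,227))
E
```

```text
[ 0.36107056 -0.38656176  0.35724212]
px [312 146] [335 188] c [ 0.6427 -0.1     0.1158  0.0322] ang 19.5
px [311 230] [337 266] c [ 0.4302 -0.1016  0.0885  0.0527] ang 165.1
px [135 241] [163 267] c [0.4087 0.3422 0.0693 0.0669] ang 66.8
px [186 203] [208 224] c [0.5121 0.225  0.0603 0.0527] ang 66.8
px [362 204] [384 226] c [ 0.5172 -0.2282  0.0578  0.0549] ang 44.7
```

View pics/fin.png

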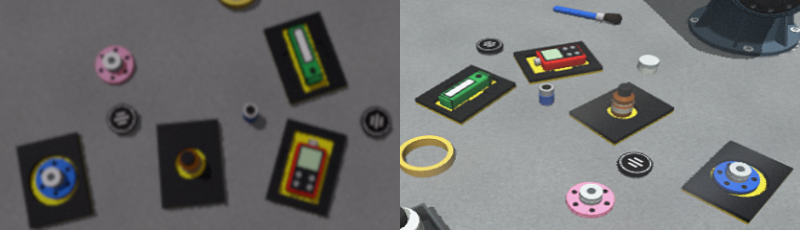

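The final view shows all four items inside their recesses and both caps unmoved. Handing in.

```bash
python3 -c "
from rig import job_done;print(job_done())"
```

```text
the job is handed in; nothing more can be done
None
```

I put the gauge, lamp, backing plate and bottle down in their own trays and handed the job in at about 26.5 s; the last camera check showed all four in their recesses (plate about 5 mm off centre, within the 13 mm limit) and both wheel caps unmoved, though the hand-in returned no verdict.

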